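Clamp a freshly glued plinth with a coarse/fine gluing vise

TASK

Take the two-tone glued plinth out of the plywood rack and stand it on the bed of the green vise between its jaws, glued layers facing the jaws, and let go. Then turn the black outer ring clockwise until it is fully home without moving the aluminium knob in its middle, and only then turn that inner knob clockwise until the plinth is snugly but gently nipped, leaving the ring home. Disturb nothing else and finish with the hand clear.

Things in the scene. Friction and masses are not known exactly. Their poses are not given: they have to be found in the camera images.
- plinth: workpiece: glued wooden block, half pale, half dark, 24 (x, across the glue line) x 60 (y) x 52 mm, 60-100 g; origin: centre of underside. In the rack only its 24 mm thickness can be gripped. In the vise the jaws close on that thickness with no room for fingers there: put it down on the bench first (free midway between rack and vise) and take it again by its 60 mm ends, 5 mm proud of the jaws
- rack: plywood trough, fixed, 240 (x) x 80 (y) mm, floor 10 mm above the bench; two 6 mm rails along x, inner faces at y = -32 and +32 mm, as tall as the blocks (62 mm above the bench). Origin: centre of underside. Three blocks stand in it at x = -75, 0 and +75 mm, thickness along x, in any order
- pale_block: all-pale wooden block of the plinth's size, in the rack; leave alone. Origin: centre of its underside
- dark_block: all-dark wooden block of the plinth's size, in the rack; leave alone. Origin: centre of its underside
- vise: green vise, fixed; base 250 (x) x 104 x 14 mm (the bed); origin: centre of underside. Knob housing 90 x 90 mm, 55 high, centred at x = -75 mm. Jaws 50 mm wide, 62 mm high. The ring drives the front jaw, faced with an orange pad that yields 1 mm per 10 N, to +x, 8 mm per rad; its face is at 25 to 30 mm when the ring reads 0 (differs each run and is not told: the nip must be felt)
- bed (a point): point on the top of the vise's bed (14 mm above the bench) in the middle between the open jaws, at x = 56 mm of the vise; same axes as the vise. Stand the plinth here, its x along the vise's x (either way round)
- ring_grip (a point): on the common upright axis of the knob pair, 78 mm above the bench: height to grip the outer ring. The ring is black, ribbed, 62 mm in diameter, from 59 to 85 mm above the bench; the inner knob rises out of it to 119 mm and must pass between the fingers
- knob_grip (a point): on the same axis, 107 mm above the bench: height to grip the inner knob, which is aluminium, ribbed, 28 mm in diameter, and stands from 85 mm (the ring's top) to 119 mm
- coarse_ring (a joint): angle of the outer ring (rad), grows clockwise seen from above, closing the jaw; range 0 to 2.6, the hard stop at 2.6 is fully home; starts at 0.2 to 0.9, stays where left, turns with about 0.35 N m. When it is home the jaws still stand 2 to 10 mm clear of the plinth until the inner knob is turned
- fine_knob (a joint): angle of the inner knob (rad), grows clockwise seen from above, closing the jaw; range 0 to 4.2; starts at 0.8 to 1.5, stays where left, turns freely with about 0.12 N m. Once the plinth touches both jaws the torque rises by 0.004 N m per N of nip; a snug nip of 12 N is about 0.05 N m above free turning, about 0.3 rad after first touch
- knob_mark (a point): outer end of the red pointer line on top of the inner knob, 13 mm from its axis
- ring_mark (a point): outer end of the white pointer line on top of the outer ring, 29 mm from its axis
- glue_bottle: white glue bottle with orange cap, 52 mm diameter, 150 mm tall, bystander; origin at its underside
- paint_jar: red jar, 60 mm diameter, 70 mm tall, bystander; origin at its underside
- bowl: white bowl, 120 mm across, 50 mm tall, bystander; origin at its underside
- bobbin: blue bobbin, 40 mm diameter, 48 mm tall, bystander; origin at its underside
- driver: short screwdriver, green handle, 130 mm long, lying on the bench in front of the robot, bystander
- back_jaw: unyielding aluminium back jaw, drawn by the inner knob towards the front jaw (vise -x), 4 mm per rad; its face is at x = 83 mm of the vise when the knob reads 0. Its origin travels with it, at bed height, 83 mm before its face (towards the knobs). The nip force is what it presses on the plinth
There are look-alikes about, which are no part of the job. Leave any blue or yellow look-alike of the plinth alone.

How it is judged:
By the outcome, as a careful person would: the job done as asked, in the order asked, and still so for the second after the job is handed in, with the robot touching nothing.
It also fails if it takes over 72 s, if anything falls off the work surface, if the arm or the gripper's body presses on something with over 40 N, if the wrist force passes 120 N, or if a joint passes its speed limit or range.

ROBOT

A 6-joint arm with a two-finger parallel gripper is mounted at the origin on the work surface. World frame = base frame: x ahead of the robot, y to its left, z up, the work surface at z = 0. Lengths are in m, angles in rad, forces in N, time in s.
With the tool pointing down it reaches from about 0.35 to 0.775 m from the base axis. Payload 5.5 kg.
Tool frame: the origin (TCP) lies at the very end of the fingers, on their centre line; the grasp point (between the pads) lies 19 mm behind it; z points along the fingers, y is the direction in which the jaws open and shut (so a half turn about z gives the same grasp; the last joint's range is limited). The gripper opens to 85 mm and grips with 20 to 120 N. Pads are 22 mm wide; open, the fingers measure 114 mm over their backs; the gripper's body (76 mm by 85 mm) begins 54 mm behind the grasp point. The pads swing forward as they close: fully open they stand 13 mm farther back than shut.
Start: joints at [1.075, 0.313, 0.046, 1.304, 0, 1.431], TCP at [0.2, 0.539, 0.231] pointing down, gripper open.
Joint ranges: [-2.76, 2.76], [-0.86, 1.69], [-1.03, 1.26], [-2.2, 2.34], [-1.47, 1.5], [-3.14, 3.14]. Speed limits (rad/s): [2.57, 2.57, 3.14, 3.14, 3.14, 3.14].

INTERFACE

Orientations are given as a unit quaternion [w, x, y, z].
In Python, from workcell import get_state, imaging, env, spotter gives the robot as it stands.
- The arm moves only by the tool play_rows, never from a script. Its argument "moves" is a list of rows, each an object with "claw": the finger opening in cm, from 0 to 8.54; "delta_pos": the shift along the tool's x, y, z in cm, a list of three; "twist": the turn about the tool's z in degrees. A call has 1 to 12 rows; each row is the pose to reach, as a shift and turn from the pose commanded when the call began, along the tool's axes at that moment; what a row does not reach only later rows make up. A row lasts 1/8 s, in which the tool goes at most 62.5 mm and 10.7 degrees, less where a joint would pass 70% of its speed; a pose out of reach is approached as far as the arm can. A call with a gripper value outside its range is refused whole. The fingers move at their own pace and stop on an object; "force" is the grip in N (left out, the last holds). Time passes only in rows, so rows that repeat a pose let the fingers close. It gives the time, the measured TCP pose, the force and the opening at its end, in the units of the state.
- get_state(): the state, without advancing time (a new reading comes with each control period).
- imaging.read_camera(name): name is "scene" or "top" or "wrist"; returns the picture (384x512x3 uint8, red, green, blue); there is no depth.
- imaging.camera_info(name): a dict with "fx", "fy", "cx", "cy" (pixels), "world_to_cam" (4x4, takes a point from world to camera coordinates). Camera axes: x right, y down, z forward; pixel columns grow to the right and rows downward; lengths in m; the calibration is good to about 2 mm. A picture is of the moment at which its call begins: read the wrist's pose just before it. camera_info takes no time and is no camera call; for the wrist camera it gives the pose at the moment of the call.
- env.hand_in(): hands the job in, once; it reports no verdict.
Trained networks look in the newest picture that a camera, given by its name, has taken for a name from the list of things; names that differ only in an ending like _2 or _b are one class to them, and where a whole thing is asked for, a point or a joint stands for the part that bears it (a point fixed in the world has none). Each returns a list of dicts, best first, with "conf" (0 to 1); they miss things now and then, are a little off and sometimes report something else, mostly with a low value. They report only what shows in the picture. A call takes as long as a camera call. They do not tell look-alikes from the thing itself.
- spotter.spot_in(camera, query): "extent" ([left, top, right, bottom] in pixels, round what is visible of it).
The state is a dict: "clock": time; "joint_pos": joint angles; "qvel": joint speeds; "tau": joint torques, N m; "tcp_pos": TCP position; "orientation": TCP orientation; "wrist_force": force on the tool from outside, world axes, zero at the start; "ft_torque": the same for the moment, N m; "finger_gap": finger opening in m.
Only numpy, scipy, OpenCV 4.12 (cv2) and the standard library are available. Lean on these libraries where they do the work, as an engineer would, in place of code of your own. Each camera call takes 0.05 s, during which the arm holds its last target. There are 200 camera calls.

## Working session

There is one attempt and no reset: what is moved stays moved. The work goes in short steps, Python scripts to look and compute and a tool call to move; the robot and the scene stay as the last step left them, time stands still between calls to the robot, and variables do not carry over. Pictures are saved under pics/ and viewed, about 8 in all and at most 12, crops included, and the job is handed in when it is done.

Besides the shell and the picture viewer there is one more tool, called in YAML: its name, and indented under it one key for each argument. play_rows: Moves the arm, as the interface text tells. Its arguments: {"type":"object","properties":{"moves":{"type":"array"},"force":{"type":"number"}},"required":["moves"]}

```bash
mkdir -p pics
cat > h.py <<'E'
import numpy as np, cv2, json
from workcell import get_state, imaging, env, spotter
def shot(cam,name=None):
    im=np.array(imaging.read_camera(cam)); 
    if name: cv2.imwrite('pics/'+name+'.png',im[:,:,::-1])
    return im
def proj(cam,P,info=None):
    i=info or imaging.camera_info(cam); W=np.array(i['world_to_cam']); p=(W[:3,:3]@np.atleast_2d(P).T).T+W[:3,3]
    return np.c_[i['fx']*p[:,0]/p[:,2]+i['cx'], i['fy']*p[:,1]/p[:,2]+i['cy']]
def unproj(cam,uv,z,info=None):
    i=info or imaging.camera_info(cam); W=np.array(i['world_to_cam']); R=W[:3,:3];c=-R.T@W[:3,3]
    uv=np.atleast_2d(uv); d=np.c_[(uv[:,0]-i['cx'])/i['fx'],(uv[:,1]-i['cy'])/i['fy'],np.ones(len(uv))]@R
    return c+d*((z-c[2])/d[:,2])[:,None]
E
python3 - <<'E'
from h import *
a=shot('top','top1'); b=shot('scene','scene1')
cv2.imwrite('pics/t.png',cv2.resize(a,(800,600),interpolation=cv2.INTER_CUBIC)[:,:,::-1])
for q in ['plinth','rack','vise','ring_mark','knob_mark','coarse_ring','fine_knob','back_jaw']:
    for cam in ['top']: print(q,cam,[(r['conf'],np.round(r['extent'])) for r in spotter.spot_in(cam,q)][:4])
s=get_state(); print(s)
i=imaging.camera_info('top');print(i)
E
```

```text
plinth top [(0.77, array([365., 202., 393., 213.])), (0.74, array([367., 230., 385., 247.])), (0.71, array([327., 227., 348., 238.]))]
rack top [(0.93, array([305., 168., 358., 250.]))]
vise top [(0.62, array([307., 170., 355., 252.])), (0.59, array([152., 163., 206., 248.]))]
ring_mark top [(0.77, array([156., 215., 179., 236.]))]
knob_mark top [(0.5, array([158., 219., 178., 233.])), (0.19, array([246., 247., 254., 273.]))]
coarse_ring top [(0.8, array([158., 218., 179., 243.]))]
fine_knob top [(0.56, array([162., 222., 175., 231.])), (0.54, array([306., 168., 356., 253.]))]
back_jaw top [(0.59, array([179., 165., 196., 182.])), (0.29, array([216., 109., 228., 136.]))]
{'clock': 0.5, 'joint_pos': array([1.07535453e+00, 3.13230546e-01, 4.60514106e-02, 1.30360192e+00,
       4.87841290e-06, 1.43120137e+00]), 'qvel': array([ 0.00061359,  0.00189074,  0.00235108,  0.00034635, -0.00054272,
        0.00152081]), 'tau': array([-1.54754598e-03, -4.79994822e+01,  2.98537999e+01,  1.97570385e-03,
       -1.18058697e-04,  4.45834473e-06]), 'tcp_pos': array([0.20033368, 0.53898988, 0.23128588]), 'orientation': array([6.71115399e-08, 1.76986160e-01, 9.84213340e-01, 8.01692347e-06]), 'wrist_force': array([-0.0564636 , -0.70815402,  0.24025603]), 'ft_torque': array([ 0.03199137, -0.00497587, -0.0054555 ]), 'finger_gap': 0.08559039292273907}
{'fx': 471.90852708934557, 'fy': 471.90852708934557, 'cx': 257.6097604854393, 'cy': 193.4904546608453, 'world_to_cam': array([[-3.42734958e-03, -9.99992710e-01, -1.68308754e-03,
        -6.43616779e-02],
       [-9.89160634e-01,  3.63729026e-03, -1.46792402e-01,
         5.46545947e-01],
       [ 1.46797454e-01,  1.16173506e-03, -9.89165890e-01,
         1.34892740e+00],
       [ 0.00000000e+00,  0.00000000e+00,  0.00000000e+00,
         1.00000000e+00]])}
```

View pics/t.png

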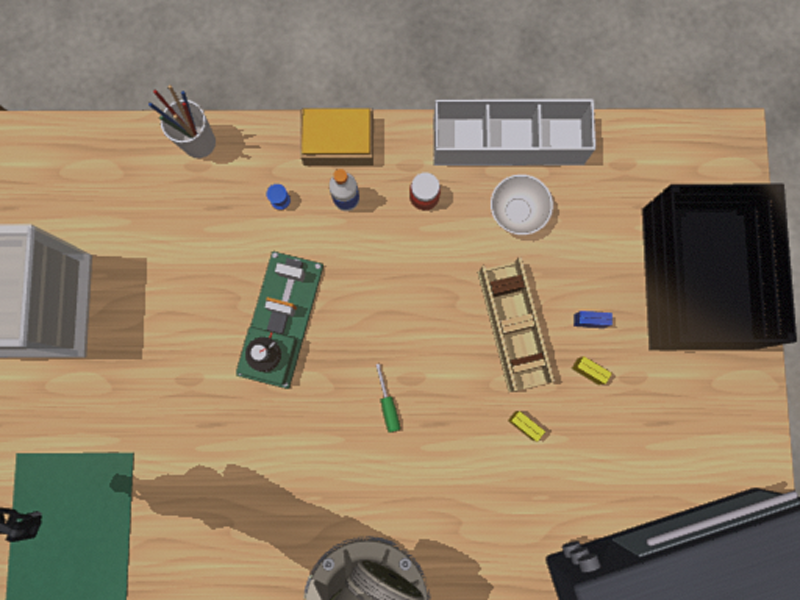

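View pics/scene1.png

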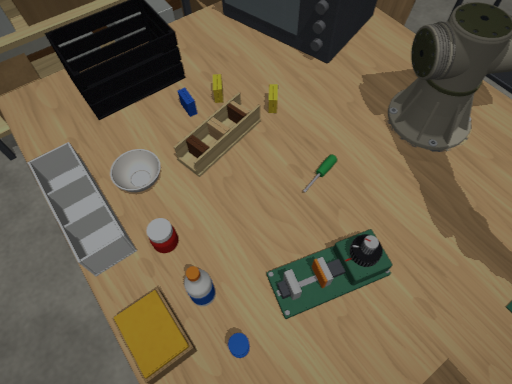

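The top view shows: in the rack a dark block (508,285), a pale one (517,323) and a two-tone one (525,362). Blue/yellow look-alikes lie outside it at (593,319), (593,370) and (527,426). The vise is at (280,320), with its knobs at (262,352). My choice is the near rack block, and I'll check it in a crop.

Run:
```python
from h import *
a=cv2.imread('pics/top1.png')
l=cv2.resize(a[158:258,145:215],(420,600),interpolation=cv2.INTER_CUBIC)
r=cv2.resize(a[160:256,300:363],(380,579),interpolation=cv2.INTER_CUBIC)
r=cv2.copyMakeBorder(r,0,21,0,0,0)
cv2.imwrite('pics/c1.png',np.hstack([l,r]))
k=.64
print('vise',unproj('top',np.array([[272,252],[323,263],[290,388],[237,376]])*k,0.014))
```

```text
vise [[0.64986691 0.18662767 0.014     ]
 [0.62774345 0.08738477 0.014     ]
 [0.38747735 0.14671661 0.014     ]
 [0.41040044 0.24748442 0.014     ]]
```

View pics/c1.png

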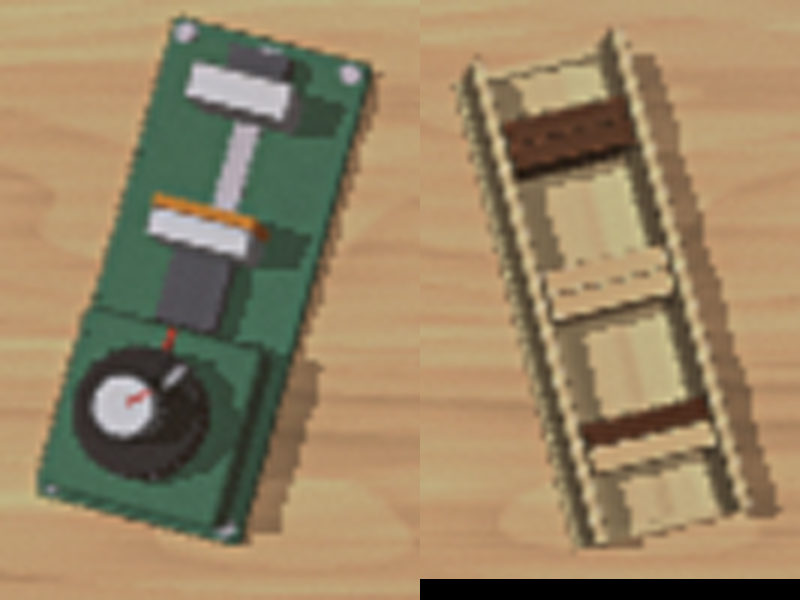

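The close crop confirms the choice: in the rack, far to near, stand a dark block, a pale block and the half-dark/half-pale one at crop (650,437). In the vise, the jaws are open, the ring mark is at crop (175,377) and the knob's red mark is at (140,398).

```bash
cat > fit.py <<'E'
from h import *
from scipy.optimize import least_squares
def L(p): return np.array(p)/6+[145-.42,158-.42]
def Rr(p): return (np.array(p)-[420,0])/6.03+[300-.42,160-.42]
def fit(model,uv,x0):
    i=imaging.camera_info('top')
    def w(p):
        c,s=np.cos(p[2]),np.sin(p[2]); M=np.array([[c,-s],[s,c]])
        return np.c_[model[:,:2]@M.T+p[:2],model[:,2]]
    r=least_squares(lambda p:(proj('top',w(p),i)-uv).ravel(),x0,loss='soft_l1')
    print(np.round(r.x,4),np.degrees(r.x[2]).round(2)); print(np.round(proj('top',w(r.x),i)-uv,1).tolist()); return r.x
E
python3 - <<'E'
from fit import *
vm=np.array([[.125,.052,.014],[.125,-.052,.014],[-.125,-.052,.014],[-.125,.052,.014],[-.075,0,.119],[-.075,0,.085]])
v=fit(vm,L([[172,18],[372,68],[242,543],[40,492],[122,405],[142,412]]),[.52,.167,-.2])
vb=vm
rm=np.array([[.12,.038,.062],[-.12,.038,.062],[.12,-.038,.062],[-.12,-.038,.062]])
r=fit(rm,Rr([[470,65],[577,545],[612,32],[745,515]]),[.5,-.24,.2])
pm=np.array([[.012,.03,.062],[.012,-.03,.062],[-.012,-.03,.062],[-.012,.03,.062]])
p=fit(pm,Rr([[583,422],[708,402],[717,445],[595,472]]),[.44,-.26,.2])
def at(f,x,y=0): c,s=np.cos(f[2]),np.sin(f[2]); return f[:2]+[c*x-s*y,s*x+c*y]
for x in(-.075,0,.075): print('rack',x,at(r,x))
print('bed',at(v,.056),'knob',at(v,-.075))
ax=at(v,-.075)
for n,px,z in(('ring',(183,370),.085),('knob',(145,395),.119)):
    q=unproj('top',L([px]),z)[0,:2]-ax; print(n,q,np.degrees(np.arctan2(q[1],q[0])),np.hypot(*q))
s=get_state(); print('jaw face front', unproj('top',L([[152,197],[262,232]]),.062), unproj('top',L([[190,95],[290,122]]),.076))
E
```

```text
[ 0.5201  0.1687 -0.2477] -14.19
[[0.2, -0.7], [0.0, -0.9], [-0.1, 0.7], [-0.3, 0.6], [0.6, 0.1], [-0.4, -0.1]]
[ 0.5027 -0.2735  0.2164] 12.4
[[-0.9, -0.3], [1.0, 0.9], [0.8, -0.4], [-0.9, 0.0]]
[ 0.4315 -0.2956  0.1849] 10.6
[[0.1, 0.0], [-0.1, -0.6], [0.2, 0.5], [-0.1, -0.0]]
rack -0.075 [ 0.42948356 -0.28959299]
rack 0 [ 0.50273415 -0.27348859]
rack 0.075 [ 0.57598474 -0.25738419]
bed [0.57443572 0.15501199] knob [0.44743429 0.18713108]
ring [ 0.01951788 -0.02001005] -45.713368577672796 0.02795262926197797
knob [ 0.00490204 -0.00885403] -61.02885662235116 0.010120466687469649
jaw face front [[0.55305022 0.18804668 0.062     ]
 [0.53576091 0.13453846 0.062     ]] [[0.60046003 0.16829586 0.076     ]
 [0.58708399 0.11995866 0.076     ]]
```

```bash
cat > plan.py <<'E'
from h import *
def plan(*T):
    """T: (x,y,z,yaw_of_tool_y_deg) -> cm in tool axes, twist deg"""
    s=get_state(); w,x,y,z=s['orientation']
    from scipy.spatial.transform import Rotation as Ro
    R=Ro.from_quat([x,y,z,w]).as_matrix(); yaw=np.degrees(np.arctan2(R[1,1],R[0,1]))
    print('t',round(s['clock'],2),'tcp',np.round(s['tcp_pos'],4),'yaw',round(yaw,2),'tilt',np.round(R[:,2],3),'j6',round(np.degrees(s['joint_pos'][5])),'gap',round(s['finger_gap'],4),'F',np.round(s['wrist_force'],1),'Mz',round(s['ft_torque'][2],3))
    for t in T: print(t,'->',np.round(R.T@(np.array(t[:3])-s['tcp_pos'])*100,2),'twist',round((yaw-t[3]+180)%360-180,1))
E
python3 - <<'E'
from plan import *
plan((.45,.1,.23,40),(.4305,-.293,.17,11.5))
E
```

```text
t 0.5 tcp [0.2003 0.539  0.2313] yaw 69.61 tilt [ 0.  0. -1.] j6 82 gap 0.0856 F [-0.1 -0.7  0.2] Mz -0.005
(0.45, 0.1, 0.23, 40) -> [-38.7  -32.45   0.13] twist 29.6
(0.4305, -0.293, 0.17, 11.5) -> [-50.56 -69.97   6.13] twist 58.1
```

play_rows:
  moves:
    - {"claw": 6, "delta_pos": [-38.7, -32.45, 0], "twist": 29.6}
    - {"claw": 6, "delta_pos": [-38.7, -32.45, 0], "twist": 29.6}
    - {"claw": 6, "delta_pos": [-38.7, -32.45, 0], "twist": 29.6}
    - {"claw": 5, "delta_pos": [-38.7, -32.45, 0], "twist": 29.6}
    - {"claw": 5, "delta_pos": [-38.7, -32.45, 0], "twist": 29.6}
    - {"claw": 5, "delta_pos": [-38.7, -32.45, 0], "twist": 29.6}
    - {"claw": 5, "delta_pos": [-38.7, -32.45, 0], "twist": 29.6}
    - {"claw": 5, "delta_pos": [-38.7, -32.45, 0], "twist": 29.6}
    - {"claw": 5, "delta_pos": [-38.7, -32.45, 0], "twist": 29.6}
    - {"claw": 5, "delta_pos": [-50.56, -69.97, 6.1], "twist": 58.1}
    - {"claw": 5, "delta_pos": [-50.56, -69.97, 6.1], "twist": 58.1}
    - {"claw": 5, "delta_pos": [-50.56, -69.97, 6.1], "twist": 58.1}

```text
clock: 2.0
tcp_pos: [0.4406, -0.0855, 0.2026]
orientation: [0.0, 0.634, 0.774, 0.0]
wrist_force: [1.1, -0.3, -1.0]
finger_gap: 0.0499
```

Run:
```python
from plan import *
plan((.4305,-.293,.17,11.5))
```

```text
t 2.0 tcp [ 0.4406 -0.0855  0.2026] yaw 11.38 tilt [ 0.001  0.    -1.   ] j6 57 gap 0.0499 F [ 1.1 -0.3 -1. ] Mz -0.035
(0.4305, -0.293, 0.17, 11.5) -> [-20.14  -5.09   3.25] twist -0.1
```

play_rows:
  moves:
    - {"claw": 5, "delta_pos": [-20.1, -5.1, 3.2], "twist": 0}
    - {"claw": 5, "delta_pos": [-20.1, -5.1, 3.2], "twist": 0}
    - {"claw": 5, "delta_pos": [-20.1, -5.1, 3.2], "twist": 0}
    - {"claw": 5, "delta_pos": [-20.1, -5.1, 3.2], "twist": 0}
    - {"claw": 5, "delta_pos": [-20.1, -5.1, 3.2], "twist": 0}
    - {"claw": 5, "delta_pos": [-20.1, -5.1, 3.2], "twist": 0}

```text
clock: 2.75
tcp_pos: [0.4311, -0.2904, 0.1707]
orientation: [-0.0, 0.632, 0.775, 0.0]
wrist_force: [0.5, 0.3, 0.4]
finger_gap: 0.0501
```

Run:
```python
from plan import *
plan()
i=imaging.camera_info('wrist'); im=shot('wrist','w1')
j=im[:,:,::-1].copy()
for P in [(.4305,-.293)]:
    for dx in(-.012,0,.012):
        for dy in(-.03,0.03):
            c,s=np.cos(np.radians(11.5)),np.sin(np.radians(11.5)); u=proj('wrist',[P[0]+c*dx-s*dy,P[1]+s*dx+c*dy,.062],i)[0]; print(u.round()); cv2.circle(j,tuple(int(v) for v in u),3,(0,0,255),1)
cv2.imwrite('pics/w1m.png',j)
```

```text
t 2.75 tcp [ 0.4311 -0.2904  0.1707] yaw 11.61 tilt [-0.     0.001 -1.   ] j6 36 gap 0.0501 F [0.5 0.3 0.4] Mz -0.011
[236. 222.]
[235. 163.]
[248. 222.]
[248. 163.]
[259. 222.]
[260. 163.]
```

View pics/w1m.png

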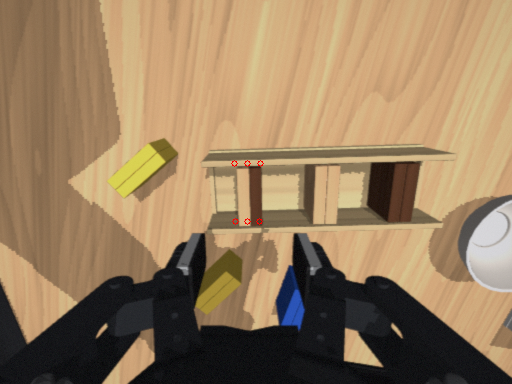

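The wrist view puts the block at pixels x 237–262, seam at 249, and the predicted points land on it. Now I descend and grip.

play_rows:
  moves:
    - {"claw": 5, "delta_pos": [0, 0.1, 6], "twist": 0}
    - {"claw": 5, "delta_pos": [0, 0.1, 10], "twist": 0}
    - {"claw": 5, "delta_pos": [0, 0.1, 14.2], "twist": 0}
    - {"claw": 5, "delta_pos": [0, 0.1, 14.2], "twist": 0}
    - {"claw": 5, "delta_pos": [0, 0.1, 14.2], "twist": 0}
    - {"claw": 2, "delta_pos": [0, 0.1, 14.2], "twist": 0}
    - {"claw": 2, "delta_pos": [0, 0.1, 14.2], "twist": 0}
    - {"claw": 2, "delta_pos": [0, 0.1, 14.2], "twist": 0}
    - {"claw": 1.5, "delta_pos": [0, 0.1, 14.2], "twist": 0}
    - {"claw": 1.5, "delta_pos": [0, 0.1, 14.2], "twist": 0}
  force: 30

```text
clock: 4.05
tcp_pos: [0.4333, -0.2929, 0.0306]
orientation: [0.002, 0.633, 0.774, 0.0]
wrist_force: [0.4, 1.4, 7.3]
finger_gap: 0.0236
```

Run:
```python
from plan import *
plan((.4305,-.293,.17,11.5),(.52,-.06,.17,-14.2))
```

```text
t 4.05 tcp [ 0.4333 -0.2929  0.0306] yaw 11.52 tilt [ 0.003 -0.002 -1.   ] j6 36 gap 0.0236 F [0.4 1.4 7.3] Mz 0.096
(0.4305, -0.293, 0.17, 11.5) -> [ 1.000e-02 -2.400e-01 -1.394e+01] twist 0.0
(0.52, -0.06, 0.17, -14.2) -> [ 21.06  13.18 -13.96] twist 25.7
```

play_rows:
  moves:
    - {"claw": 1.5, "delta_pos": [0, 0, -2], "twist": 0}
    - {"claw": 1.5, "delta_pos": [0, 0, -5], "twist": 0}
    - {"claw": 1.5, "delta_pos": [0, 0, -9], "twist": 0}
    - {"claw": 1.5, "delta_pos": [0, 0, -10], "twist": 0}
    - {"claw": 1.5, "delta_pos": [21.1, 13.2, -10], "twist": 25.7}
    - {"claw": 1.5, "delta_pos": [21.1, 13.2, -10], "twist": 25.7}
    - {"claw": 1.5, "delta_pos": [21.1, 13.2, -10], "twist": 25.7}
    - {"claw": 1.5, "delta_pos": [21.1, 13.2, -10], "twist": 25.7}
    - {"claw": 1.5, "delta_pos": [21.1, 13.2, -7], "twist": 25.7}
    - {"claw": 1.5, "delta_pos": [21.1, 13.2, -5], "twist": 25.7}
    - {"claw": 1.5, "delta_pos": [21.1, 13.2, -4], "twist": 25.7}

```text
clock: 5.42
tcp_pos: [0.518, -0.0581, 0.0668]
orientation: [-0.001, 0.789, 0.615, -0.001]
wrist_force: [0.3, 0.8, -1.0]
finger_gap: 0.0239
```

Run:
```python
from plan import *
plan((.52,-.06,.0215,-14.2))
im=shot('scene'); a=shot('top')
cv2.imwrite('pics/s2.png',np.hstack([cv2.resize(im[60:260,150:330],(450,500)),cv2.resize(a[160:260,220:290],(350,500))])[:,:,::-1])
```

```text
t 5.42 tcp [ 0.518  -0.0581  0.0668] yaw -14.14 tilt [-0.003  0.001 -1.   ] j6 89 gap 0.0239 F [ 0.3  0.8 -1. ] Mz -0.017
(0.52, -0.06, 0.0215, -14.2) -> [-0.13  0.25  4.53] twist 0.1
```

View pics/s2.png

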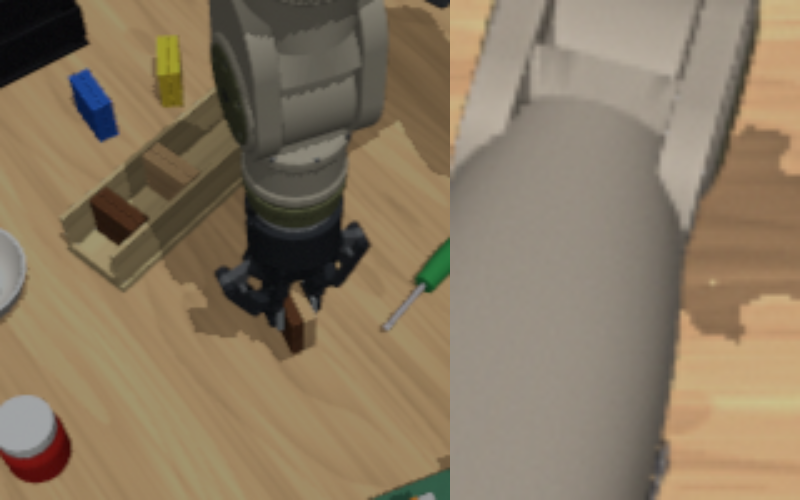

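The scene view shows the plinth held upright and clear, with the other two blocks still in the rack. I'll set it down, let go, rise and turn by 90°.

play_rows:
  moves:
    - {"claw": 1.5, "delta_pos": [0, 0, 3], "twist": 0}
    - {"claw": 1.5, "delta_pos": [0, 0, 4], "twist": 0}
    - {"claw": 1.5, "delta_pos": [0, 0, 4.4], "twist": 0}
    - {"claw": 1.5, "delta_pos": [0, 0, 4.6], "twist": 0}
    - {"claw": 1.5, "delta_pos": [0, 0, 4.6], "twist": 0}
    - {"claw": 1.5, "delta_pos": [0, 0, 4.6], "twist": 0}

```text
clock: 6.28
tcp_pos: [0.5197, -0.0589, 0.0231]
orientation: [0.0, 0.789, 0.614, 0.0]
wrist_force: [-0.5, 0.1, -1.5]
finger_gap: 0.0237
```

Run:
```python
from plan import *
plan()
```

```text
t 6.28 tcp [ 0.5197 -0.0589  0.0231] yaw -14.18 tilt [ 0.001 -0.    -1.   ] j6 89 gap 0.0237 F [-0.5  0.1 -1.5] Mz 0.032
```

play_rows:
  moves:
    - {"claw": 1.5, "delta_pos": [0, 0, 0.2], "twist": 0}
    - {"claw": 1.5, "delta_pos": [0, 0, 0.3], "twist": 0}
    - {"claw": 1.5, "delta_pos": [0, 0, 0.3], "twist": 0}

```text
clock: 6.65
tcp_pos: [0.5196, -0.0588, 0.0206]
orientation: [0.0, 0.789, 0.614, 0.0]
wrist_force: [-2.6, 1.2, 7.0]
finger_gap: 0.0236
```

play_rows:
  moves:
    - {"claw": 3.5, "delta_pos": [0, 0, 0], "twist": 0}
    - {"claw": 4.5, "delta_pos": [0, 0, 0], "twist": 0}
    - {"claw": 4.5, "delta_pos": [0, 0, -4], "twist": 0}
    - {"claw": 8.5, "delta_pos": [0, 0, -9], "twist": 0}
    - {"claw": 8.5, "delta_pos": [0, 0, -10], "twist": -90}
    - {"claw": 8.5, "delta_pos": [0, 0, -10], "twist": -90}
    - {"claw": 8.5, "delta_pos": [0, 0, -10], "twist": -90}
    - {"claw": 8.5, "delta_pos": [0, 0, -10], "twist": -90}
    - {"claw": 8.5, "delta_pos": [0, 0, -10], "twist": -90}
    - {"claw": 8.5, "delta_pos": [0, 0, -10], "twist": -90}
    - {"claw": 8.5, "delta_pos": [0, 0, -10], "twist": -90}
    - {"claw": 8.5, "delta_pos": [0, 0, -10], "twist": -90}

```text
clock: 8.15
tcp_pos: [0.5191, -0.0588, 0.1193]
orientation: [-0.0, 0.156, 0.988, 0.0]
wrist_force: [0.2, 1.4, -0.3]
finger_gap: 0.0848
```

play_rows:
  moves:
    - {"claw": 8.5, "delta_pos": [0, 0, 0], "twist": -4.4}
    - {"claw": 8.5, "delta_pos": [0, 0, 0], "twist": -4.4}
    - {"claw": 8.5, "delta_pos": [0, 0, 0], "twist": -4.4}

```text
clock: 8.52
tcp_pos: [0.5191, -0.0588, 0.1194]
orientation: [-0.0, 0.121, 0.993, 0.0]
wrist_force: [-0.0, -0.3, -1.3]
finger_gap: 0.0847
```

Run:
```python
from plan import *
plan()
i=imaging.camera_info('wrist'); im=shot('wrist','w2')
cv2.imwrite('pics/w2m.png',im[:,:,::-1])
a=np.radians(-14.2);c,s=np.cos(a),np.sin(a)
for dx,dy in [(-.012,-.03),(.012,-.03),(.012,.03),(-.012,.03),(0,.03),(0,-.03)]: print((dx,dy),proj('wrist',[.5196+c*dx-s*dy,-.0588+s*dx+c*dy,.052],i).round(1))
```

```text
t 8.53 tcp [ 0.5191 -0.0588  0.1194] yaw 76.08 tilt [-0.  0. -1.] j6 -1 gap 0.0847 F [-0.  -0.3 -1.3] Mz -0.036
(-0.012, -0.03) [[212.2 191.6]]
(0.012, -0.03) [[213.3 218.9]]
(0.012, 0.03) [[284.5 219.2]]
(-0.012, 0.03) [[285.8 191.9]]
(0, 0.03) [[285.1 205.8]]
(0, -0.03) [[212.8 205.4]]
```

View pics/w2m.png

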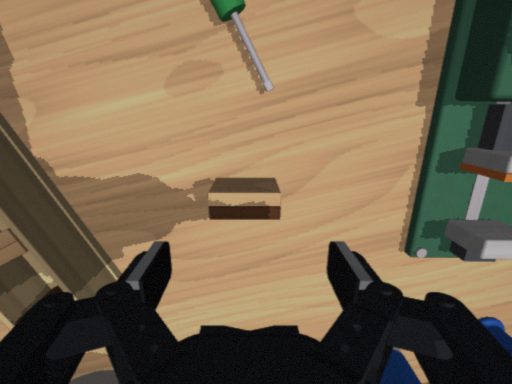

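The wrist view shows the block top at x 209–281, y 192–219. That is about 2.8 mm towards tool −y from where I expected it, otherwise aligned.

play_rows:
  moves:
    - {"claw": 8.5, "delta_pos": [0, -0.28, 4], "twist": 0}
    - {"claw": 8.5, "delta_pos": [0, -0.28, 8], "twist": 0}
    - {"claw": 8.5, "delta_pos": [0, -0.28, 10.4], "twist": 0}
    - {"claw": 8.5, "delta_pos": [0, -0.28, 10.4], "twist": 0}
    - {"claw": 8.5, "delta_pos": [0, -0.28, 10.4], "twist": 0}
    - {"claw": 5.5, "delta_pos": [0, -0.28, 10.4], "twist": 0}
    - {"claw": 5.5, "delta_pos": [0, -0.28, 10.4], "twist": 0}
    - {"claw": 5.5, "delta_pos": [0, -0.28, 10.4], "twist": 0}
    - {"claw": 5.5, "delta_pos": [0, -0.28, 10.4], "twist": 0}

```text
clock: 9.7
tcp_pos: [0.5198, -0.0619, 0.017]
orientation: [0.001, 0.121, 0.993, -0.0]
wrist_force: [-0.3, -0.3, 6.9]
finger_gap: 0.0595
```

Run:
```python
from plan import *
plan((.5744,.155,.12,75.8),(.5744,.155,.029,75.8))
```

```text
t 9.7 tcp [ 0.5198 -0.0619  0.017 ] yaw 76.16 tilt [ 0.003 -0.001 -1.   ] j6 -2 gap 0.0595 F [-0.3 -0.3  6.9] Mz -0.007
(0.5744, 0.155, 0.12, 75.8) -> [ -0.14  22.37 -10.3 ] twist 0.4
(0.5744, 0.155, 0.029, 75.8) -> [-0.11 22.37 -1.2 ] twist 0.4
```

play_rows:
  moves:
    - {"claw": 5.5, "delta_pos": [0, 0, -2], "twist": 0}
    - {"claw": 5.5, "delta_pos": [0, 0, -6], "twist": 0}
    - {"claw": 5.5, "delta_pos": [0, 0, -10.3], "twist": 0}
    - {"claw": 5.5, "delta_pos": [0, 6, -10.3], "twist": 0.4}
    - {"claw": 5.5, "delta_pos": [-0.1, 12, -10.3], "twist": 0.4}
    - {"claw": 5.5, "delta_pos": [-0.1, 17, -10.3], "twist": 0.4}
    - {"claw": 5.5, "delta_pos": [-0.1, 20.5, -10.3], "twist": 0.4}
    - {"claw": 5.5, "delta_pos": [-0.1, 22.4, -10.3], "twist": 0.4}
    - {"claw": 5.5, "delta_pos": [-0.1, 22.4, -10.3], "twist": 0.4}
    - {"claw": 5.5, "delta_pos": [-0.1, 22.4, -10.3], "twist": 0.4}

```text
clock: 10.95
tcp_pos: [0.5728, 0.1547, 0.1184]
orientation: [-0.0, 0.124, 0.992, -0.0]
wrist_force: [0.7, -0.4, -0.3]
finger_gap: 0.0593
```

Run:
```python
from plan import *
plan((.5744,.155,.12,75.8))
i=imaging.camera_info('wrist'); im=shot('wrist','w3')[:,:,::-1].copy()
a=np.radians(-14.2);c,s=np.cos(a),np.sin(a)
def V(x,y,z): return [.5201+c*x-s*y,.1687+s*x+c*y,z]
for P in [(-.125,.052,.014),(-.125,-.052,.014),(-.12,.045,.055),(-.03,.045,.055),(-.03,-.045,.055),(-.12,-.045,.055),(-.075,0,.119),(-.075,0,.085)]+[(x,y,z) for x in(.03,.08) for y in(-.025,.025) for z in (.062,.076)]:
    u=proj('wrist',V(*P),i)[0]; print(P,u.round(1)); cv2.circle(im,tuple(int(v) for v in u),3,(0,0,255) if P[2]!=.076 else (255,0,255),1)
b=shot('scene')[210:330,250:410,::-1]
cv2.imwrite('pics/w3m.png',np.hstack([im,cv2.resize(b,(288,216)).copy() if 0 else cv2.copyMakeBorder(cv2.resize(b,(288,216)),0,168,0,0,0)]))
```

```text
t 10.95 tcp [0.5728 0.1547 0.1184] yaw 75.7 tilt [-0.001 -0.    -1.   ] j6 22 gap 0.0593 F [ 0.7 -0.4 -0.3] Mz -0.005
(0.5744, 0.155, 0.12, 75.8) -> [-0.15  0.07 -0.16] twist -0.1
(-0.125, 0.052, 0.014) [317.4 -33.2]
(-0.125, -0.052, 0.014) [181.1 -32.8]
(-0.12, 0.045, 0.055) [321.5 -56.8]
(-0.03, 0.045, 0.055) [311.8  96.5]
(-0.03, -0.045, 0.055) [187.2  96.8]
(-0.12, -0.045, 0.055) [177.1 -56.3]
(-0.075, 0, 0.119) [249.5 -17. ]
(-0.075, 0, 0.085) [249.4   9.9]
(0.03, -0.025, 0.062) [216.8 179.8]
(0.03, -0.025, 0.076) [214.6 184.7]
(0.03, 0.025, 0.062) [282.4 179.7]
(0.03, 0.025, 0.076) [284.7 184.5]
(0.08, -0.025, 0.062) [219.1 239.1]
(0.08, -0.025, 0.076) [217.2 247.4]
(0.08, 0.025, 0.062) [280.3 239. ]
(0.08, 0.025, 0.076) [282.3 247.3]
```

View pics/w3m.png

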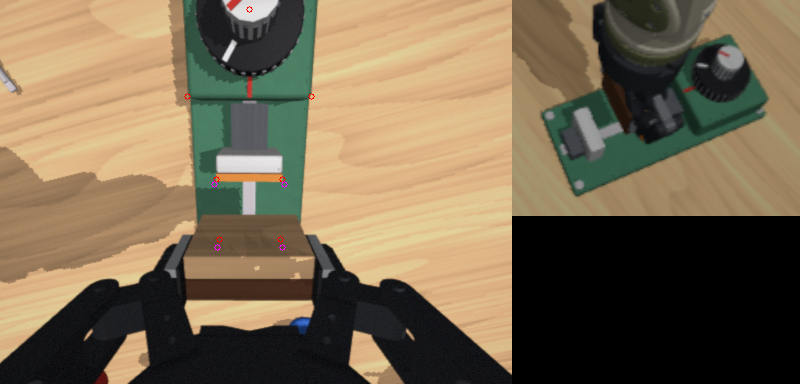

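The wrist view matches the vise fit: housing corners and the front jaw's orange face at row 180 sit on the predicted points. The plinth is level and square over the gap. Lowering.

play_rows:
  moves:
    - {"claw": 5.5, "delta_pos": [-0.1, 0.05, 2], "twist": 0}
    - {"claw": 5.5, "delta_pos": [-0.1, 0.05, 5], "twist": 0}
    - {"claw": 5.5, "delta_pos": [-0.1, 0.05, 7], "twist": 0}
    - {"claw": 5.5, "delta_pos": [-0.1, 0.05, 8], "twist": 0}
    - {"claw": 5.5, "delta_pos": [-0.1, 0.05, 8.5], "twist": 0}
    - {"claw": 5.5, "delta_pos": [-0.1, 0.05, 8.7], "twist": 0}
    - {"claw": 5.5, "delta_pos": [-0.1, 0.05, 8.7], "twist": 0}

```text
clock: 11.92
tcp_pos: [0.5747, 0.1559, 0.0322]
orientation: [0.001, 0.124, 0.992, 0.0]
wrist_force: [0.9, 0.7, -0.8]
finger_gap: 0.0596
```

play_rows:
  moves:
    - {"claw": 5.5, "delta_pos": [0, 0, 0.1], "twist": 0}
    - {"claw": 5.5, "delta_pos": [0, 0, 0.1], "twist": 0}

```text
clock: 12.18
tcp_pos: [0.5746, 0.1561, 0.0311]
orientation: [0.001, 0.124, 0.992, 0.0]
wrist_force: [0.3, -0.1, 0.3]
finger_gap: 0.0594
```

play_rows:
  moves:
    - {"claw": 5.5, "delta_pos": [0, 0, 0.1], "twist": 0}
    - {"claw": 5.5, "delta_pos": [0, 0, 0.1], "twist": 0}

```text
clock: 12.42
tcp_pos: [0.5746, 0.1561, 0.031]
orientation: [0.001, 0.124, 0.992, 0.0]
wrist_force: [-2.0, 0.1, 6.1]
finger_gap: 0.0596
```

play_rows:
  moves:
    - {"claw": 7.3, "delta_pos": [0, 0, 0], "twist": 0}
    - {"claw": 7.3, "delta_pos": [0, 0, 0], "twist": 0}
    - {"claw": 7.3, "delta_pos": [0, 0, 0], "twist": 0}
    - {"claw": 7.3, "delta_pos": [0, 0, -3], "twist": 0}
    - {"claw": 7.3, "delta_pos": [0, 0, -8], "twist": 0}
    - {"claw": 8.5, "delta_pos": [0, 0, -14], "twist": -10}
    - {"claw": 8.5, "delta_pos": [0, 0, -14], "twist": -19.3}
    - {"claw": 8.5, "delta_pos": [0, 0, -14], "twist": -19.3}

```text
clock: 13.42
tcp_pos: [0.5744, 0.156, 0.1701]
orientation: [0.001, -0.043, 0.999, 0.0]
wrist_force: [-1.1, 0.4, -0.6]
finger_gap: 0.085
```

Run:
```python
from plan import *
plan((.4474,.1871,.17,95))
```

```text
t 13.43 tcp [0.5744 0.156  0.1701] yaw 94.96 tilt [ 0.001  0.    -1.   ] j6 3 gap 0.085 F [-1.1  0.4 -0.6] Mz -0.018
(0.4474, 0.1871, 0.17, 95) -> [12.39  4.2  -0.  ] twist -0.0
```

play_rows:
  moves:
    - {"claw": 8.5, "delta_pos": [5, 1.7, 0], "twist": 0}
    - {"claw": 8.5, "delta_pos": [9, 3.1, 0], "twist": 0}
    - {"claw": 8.5, "delta_pos": [12.4, 4.2, 0], "twist": 0}
    - {"claw": 8.5, "delta_pos": [12.4, 4.2, 0], "twist": 0}
    - {"claw": 8.5, "delta_pos": [12.4, 4.2, 0], "twist": 0}
    - {"claw": 8.5, "delta_pos": [12.4, 4.2, 0], "twist": 0}

```text
clock: 14.18
tcp_pos: [0.4478, 0.1866, 0.1692]
orientation: [-0.0, -0.043, 0.999, -0.0]
wrist_force: [-0.2, -0.2, 0.0]
finger_gap: 0.0851
```

Run:
```python
from plan import *
plan((.4474,.1871,.17,95),(.4474,.1871,.057,95))
i=imaging.camera_info('wrist'); im=shot('wrist','w4')[:,:,::-1].copy()
t=np.linspace(0,2*np.pi,120)
for r,z in((.014,.119),(.031,.085)):
    u=proj('wrist',np.c_[.4474+r*np.cos(t),.1871+r*np.sin(t),0*t+z],i)
    cv2.polylines(im,[u.round().astype(int)],True,(0,255,0),1)
cv2.imwrite('pics/w4m.png',im)
```

```text
t 14.18 tcp [0.4478 0.1866 0.1692] yaw 94.97 tilt [-0. -0. -1.] j6 8 gap 0.0851 F [-0.2 -0.2  0. ] Mz 0.041
(0.4474, 0.1871, 0.17, 95) -> [ 0.03  0.05 -0.08] twist -0.0
(0.4474, 0.1871, 0.057, 95) -> [ 0.03  0.05 11.22] twist -0.0
```

View pics/w4m.png

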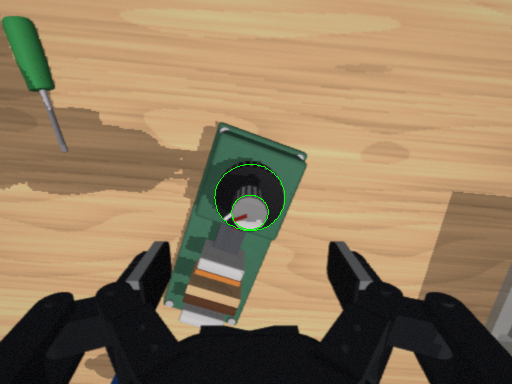

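The predicted circles fall exactly on the ring and knob (centre about (250,200)), and the plinth stands upright between the jaws at (215,295). Going down on the ring.

play_rows:
  moves:
    - {"claw": 8.5, "delta_pos": [0, 0.05, 5], "twist": 0}
    - {"claw": 8.5, "delta_pos": [0, 0.05, 9], "twist": 0}
    - {"claw": 8.5, "delta_pos": [0, 0.05, 11.1], "twist": 0}
    - {"claw": 8.5, "delta_pos": [0, 0.05, 11.1], "twist": 0}
    - {"claw": 8.5, "delta_pos": [0, 0.05, 11.1], "twist": 0}
    - {"claw": 5.8, "delta_pos": [0, 0.05, 11.1], "twist": 0}
    - {"claw": 5.8, "delta_pos": [0, 0.05, 11.1], "twist": 0}
    - {"claw": 5.8, "delta_pos": [0, 0.05, 11.1], "twist": 0}
    - {"claw": 5.8, "delta_pos": [0, 0.05, 11.1], "twist": 0}
  force: 40

```text
clock: 15.35
tcp_pos: [0.4481, 0.1868, 0.0602]
orientation: [0.002, -0.044, 0.999, -0.001]
wrist_force: [-1.3, -3.3, 5.2]
finger_gap: 0.0609
```

Run:
```python
from plan import *
plan()
```

```text
t 15.35 tcp [0.4481 0.1868 0.0602] yaw 95.04 tilt [ 0.003 -0.001 -1.   ] j6 8 gap 0.0609 F [-1.3 -3.3  5.2] Mz 0.057
```

play_rows:
  moves:
    - {"claw": 5.8, "delta_pos": [0, 0, 0], "twist": 8}
    - {"claw": 5.8, "delta_pos": [0, 0, 0], "twist": 16}
    - {"claw": 5.8, "delta_pos": [0, 0, 0], "twist": 24}
    - {"claw": 5.8, "delta_pos": [0, 0, 0], "twist": 32}
    - {"claw": 5.8, "delta_pos": [0, 0, 0], "twist": 40}
    - {"claw": 5.8, "delta_pos": [0, 0, 0], "twist": 48}
    - {"claw": 5.8, "delta_pos": [0, 0, 0], "twist": 56}
    - {"claw": 5.8, "delta_pos": [0, 0, 0], "twist": 64}
    - {"claw": 5.8, "delta_pos": [0, 0, 0], "twist": 72}
    - {"claw": 5.8, "delta_pos": [0, 0, 0], "twist": 80}
    - {"claw": 5.8, "delta_pos": [0, 0, 0], "twist": 88}
    - {"claw": 5.8, "delta_pos": [0, 0, 0], "twist": 95}

```text
clock: 16.85
tcp_pos: [0.4485, 0.1874, 0.0602]
orientation: [0.001, 0.708, 0.706, 0.001]
wrist_force: [1.4, -2.2, 4.8]
finger_gap: 0.0608
```

Run:
```python
from plan import *
plan()
```

```text
t 16.85 tcp [0.4485 0.1874 0.0602] yaw -0.15 tilt [ 0.004  0.    -1.   ] j6 103 gap 0.0608 F [ 1.4 -2.2  4.8] Mz 0.368
```

play_rows:
  moves:
    - {"claw": 5.8, "delta_pos": [0, 0, 0], "twist": 5}
    - {"claw": 5.8, "delta_pos": [0, 0, 0], "twist": 10}
    - {"claw": 5.8, "delta_pos": [0, 0, 0], "twist": 14}

```text
clock: 17.23
tcp_pos: [0.4486, 0.1874, 0.0602]
orientation: [0.001, 0.788, 0.615, 0.002]
wrist_force: [1.7, -1.2, 3.5]
finger_gap: 0.0607
```

Run:
```python
from plan import *
plan()
```

```text
t 17.23 tcp [0.4486 0.1874 0.0602] yaw -14.05 tilt [ 0.004  0.    -1.   ] j6 117 gap 0.0607 F [ 1.7 -1.2  3.5] Mz 0.333
```

play_rows:
  moves:
    - {"claw": 5.8, "delta_pos": [0, 0, 0], "twist": 4}
    - {"claw": 5.8, "delta_pos": [0, 0, 0], "twist": 8}
    - {"claw": 5.8, "delta_pos": [0, 0, 0], "twist": 10}

```text
clock: 17.6
tcp_pos: [0.4488, 0.1875, 0.0602]
orientation: [0.001, 0.838, 0.546, 0.002]
wrist_force: [6.9, 6.4, 1.2]
finger_gap: 0.0612
```

Run:
```python
from plan import *
plan()
```

```text
t 17.6 tcp [0.4488 0.1875 0.0602] yaw -23.87 tilt [ 0.004  0.    -1.   ] j6 127 gap 0.0612 F [6.9 6.4 1.2] Mz 1.022
```

play_rows:
  moves:
    - {"claw": 5.8, "delta_pos": [0, 0, 0], "twist": 2}
    - {"claw": 5.8, "delta_pos": [0, 0, 0], "twist": 2}

```text
clock: 17.85
tcp_pos: [0.4494, 0.1885, 0.06]
orientation: [0.0, 0.847, 0.531, 0.003]
wrist_force: [4.9, 2.4, 6.5]
finger_gap: 0.0606
```

Run:
```python
from plan import *
plan()
```

```text
t 17.85 tcp [0.4494 0.1885 0.06  ] yaw -25.86 tilt [ 0.005  0.002 -1.   ] j6 129 gap 0.0606 F [4.9 2.4 6.5] Mz 1.088
```

play_rows:
  moves:
    - {"claw": 8.5, "delta_pos": [0, 0, 0], "twist": 0}
    - {"claw": 8.5, "delta_pos": [0, 0, 0], "twist": 0}
    - {"claw": 8.5, "delta_pos": [0, 0, 0], "twist": 0}
    - {"claw": 8.5, "delta_pos": [0, 0, -4], "twist": 0}
    - {"claw": 8.5, "delta_pos": [0, 0, -9], "twist": 0}
    - {"claw": 8.5, "delta_pos": [0, 0, -11], "twist": -10}
    - {"claw": 8.5, "delta_pos": [0, 0, -11], "twist": -90}
    - {"claw": 8.5, "delta_pos": [0, 0, -11], "twist": -90}
    - {"claw": 8.5, "delta_pos": [0, 0, -11], "twist": -90}
    - {"claw": 8.5, "delta_pos": [0, 0, -11], "twist": -90}
    - {"claw": 8.5, "delta_pos": [0, 0, -11], "twist": -90}
    - {"claw": 8.5, "delta_pos": [0, 0, -11], "twist": -90}

```text
clock: 19.35
tcp_pos: [0.4464, 0.1871, 0.1682]
orientation: [-0.001, 0.351, 0.936, -0.0]
wrist_force: [0.0, 0.3, 0.3]
finger_gap: 0.085
```

Run:
```python
from plan import *
plan((.4474,.1871,.17,101.7))
```

```text
t 19.35 tcp [0.4464 0.1871 0.1682] yaw 48.84 tilt [-0.001 -0.    -1.   ] j6 54 gap 0.085 F [0.  0.3 0.3] Mz 0.025
(0.4474, 0.1871, 0.17, 101.7) -> [-0.08  0.07 -0.18] twist -52.9
```

play_rows:
  moves:
    - {"claw": 8.5, "delta_pos": [-0.08, 0.07, 0], "twist": -20}
    - {"claw": 6, "delta_pos": [-0.08, 0.07, 0], "twist": -110}
    - {"claw": 6, "delta_pos": [-0.08, 0.07, 0], "twist": -110}
    - {"claw": 6, "delta_pos": [-0.08, 0.07, 0], "twist": -110}
    - {"claw": 6, "delta_pos": [-0.08, 0.07, 0], "twist": -110}
    - {"claw": 6, "delta_pos": [-0.08, 0.07, 0], "twist": -110}
    - {"claw": 6, "delta_pos": [-0.08, 0.07, 0], "twist": -110}
    - {"claw": 6, "delta_pos": [-0.08, 0.07, 0], "twist": -110}
    - {"claw": 6, "delta_pos": [-0.08, 0.07, 0], "twist": -110}
    - {"claw": 6, "delta_pos": [-0.08, 0.07, 0], "twist": -110}
    - {"claw": 6, "delta_pos": [-0.08, 0.07, 0], "twist": -110}
    - {"claw": 6, "delta_pos": [-0.08, 0.07, 0], "twist": -110}

```text
clock: 20.85
tcp_pos: [0.4475, 0.1871, 0.1682]
orientation: [-0.0, -0.563, 0.827, 0.0]
wrist_force: [0.1, -0.2, 0.7]
finger_gap: 0.0602
```

Run:
```python
from plan import *
plan((.4474,.1871,.17,0),(.4474,.1871,.090,0))
i=imaging.camera_info('wrist'); im=shot('wrist','w5')[:,:,::-1].copy()
c=proj('wrist',[[.4474,.1871,.119],[.4474,.1871,.085]],i);print(c)
b=shot('scene')[210:330,250:410,::-1]
x0=int(c[0,0])-75;y0=max(0,int(c[0,1])-90)
im=cv2.resize(im[y0:y0+170,x0:x0+150],(450,510))
cv2.imwrite('pics/w5m.png',np.hstack([im,cv2.copyMakeBorder(cv2.resize(b,(340,255)),0,255,0,0,0)]))
```

```text
t 20.85 tcp [0.4475 0.1871 0.1682] yaw 158.46 tilt [-0.001 -0.    -1.   ] j6 -55 gap 0.0602 F [ 0.1 -0.2  0.7] Mz 0.038
(0.4474, 0.1871, 0.17, 0) -> [ 0.01  0.01 -0.18] twist 158.5
(0.4474, 0.1871, 0.09, 0) -> [0.   0.   7.82] twist 158.5
[[249.23050079 213.18057119]
 [249.11113058 199.11169278]]
```

View pics/w5m.png

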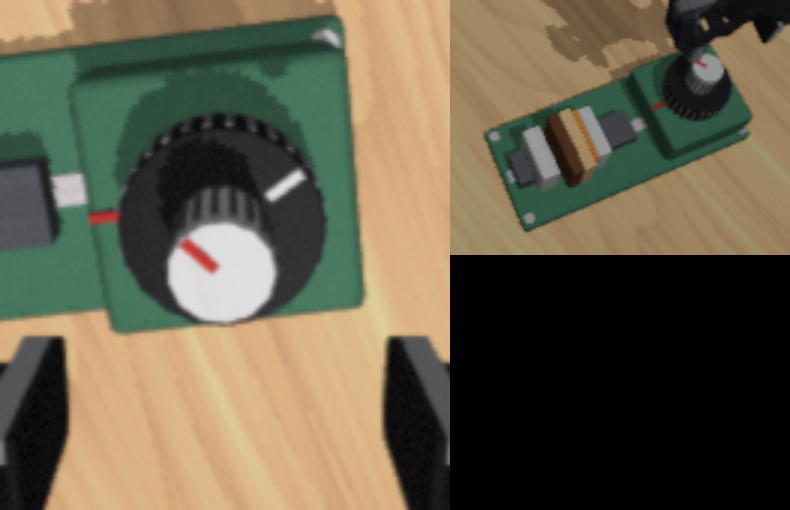

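The ring's white mark sits about 150° clockwise from the red index, i.e. about 2.6 rad, so it is home. The knob mark is still at about 0.8 rad, and the plinth stands with a gap to the back jaw. Gripping the knob.

play_rows:
  moves:
    - {"claw": 6, "delta_pos": [0, 0, 4], "twist": 0}
    - {"claw": 6, "delta_pos": [0, 0, 7], "twist": 0}
    - {"claw": 6, "delta_pos": [0, 0, 7.8], "twist": 0}
    - {"claw": 6, "delta_pos": [0, 0, 7.8], "twist": 0}
    - {"claw": 4, "delta_pos": [0, 0, 7.8], "twist": 0}
    - {"claw": 2.4, "delta_pos": [0, 0, 7.8], "twist": 0}
    - {"claw": 2.4, "delta_pos": [0, 0, 7.8], "twist": 0}
    - {"claw": 2.4, "delta_pos": [0, 0, 7.8], "twist": 0}
    - {"claw": 2.4, "delta_pos": [0, 0, 7.8], "twist": 0}
    - {"claw": 2.4, "delta_pos": [0, 0, 7.8], "twist": 0}
  force: 40

```text
clock: 22.2
tcp_pos: [0.4489, 0.1876, 0.0919]
orientation: [0.001, -0.563, 0.827, -0.0]
wrist_force: [-1.0, -0.7, 5.8]
finger_gap: 0.0266
```

```bash
cat >> plan.py <<'E'
def mz(n=5):
    plan(); M=[];T=[]
    for k in range(n): s=get_state(); M.append(s['ft_torque'][2]); T.append(s['tau'][5]); imaging.read_camera('scene')
    print('Mz',np.mean(M).round(4),'sd',np.std(M).round(3),'tau6',np.round(np.mean(T),4),np.std(T).round(4))
E
python3 - <<'E'
from plan import *
mz()
E
```

```text
t 22.2 tcp [0.4489 0.1876 0.0919] yaw 158.52 tilt [ 0.002  0.001 -1.   ] j6 -55 gap 0.0266 F [-1.  -0.7  5.8] Mz 0.02
Mz -0.0011 sd 0.021 tau6 -0.0116 0.0
```

play_rows:
  moves:
    - {"claw": 2.4, "delta_pos": [0, 0, 0], "twist": 6}
    - {"claw": 2.4, "delta_pos": [0, 0, 0], "twist": 12}
    - {"claw": 2.4, "delta_pos": [0, 0, 0], "twist": 18}
    - {"claw": 2.4, "delta_pos": [0, 0, 0], "twist": 24}

```text
clock: 22.95
tcp_pos: [0.4492, 0.1874, 0.0919]
orientation: [0.001, -0.377, 0.926, -0.0]
wrist_force: [0.7, -1.4, 5.4]
finger_gap: 0.0271
```

Run:
```python
from plan import *
mz()
```

```text
t 22.95 tcp [0.4492 0.1874 0.0919] yaw 134.33 tilt [ 0.003  0.    -1.   ] j6 -31 gap 0.0271 F [ 0.7 -1.4  5.4] Mz 0.13
Mz -0.069 sd 0.105 tau6 -0.0772 0.3649
```

play_rows:
  moves:
    - {"claw": 2.4, "delta_pos": [0, 0, 0], "twist": 4}
    - {"claw": 2.4, "delta_pos": [0, 0, 0], "twist": 8}
    - {"claw": 2.4, "delta_pos": [0, 0, 0], "twist": 12}
    - {"claw": 2.4, "delta_pos": [0, 0, 0], "twist": 16}
    - {"claw": 2.4, "delta_pos": [0, 0, 0], "twist": 20}

```text
clock: 23.82
tcp_pos: [0.4493, 0.1872, 0.0919]
orientation: [0.002, -0.211, 0.977, -0.0]
wrist_force: [-1.4, -1.4, 5.3]
finger_gap: 0.0268
```

```bash
cat > m.py <<'E'
from plan import *
plan(); s=get_state(); print('Mz',s['ft_torque'].round(3),'tau6',s['tau'][5].round(4),'v6',s['qvel'][5].round(3))
E
python3 m.py
```

```text
t 23.82 tcp [0.4493 0.1872 0.0919] yaw 114.38 tilt [ 0.003 -0.    -1.   ] j6 -11 gap 0.0268 F [-1.4 -1.4  5.3] Mz 0.115
Mz [-0.304  0.047  0.115] tau6 -0.4568 v6 0.555
```

play_rows:
  moves:
    - {"claw": 2.4, "delta_pos": [0, 0, 0], "twist": 4}
    - {"claw": 2.4, "delta_pos": [0, 0, 0], "twist": 8}
    - {"claw": 2.4, "delta_pos": [0, 0, 0], "twist": 12}
    - {"claw": 2.4, "delta_pos": [0, 0, 0], "twist": 16}
    - {"claw": 2.4, "delta_pos": [0, 0, 0], "twist": 20}

```text
clock: 24.45
tcp_pos: [0.4494, 0.187, 0.092]
orientation: [0.002, -0.038, 0.999, -0.0]
wrist_force: [0.1, -2.6, 5.3]
finger_gap: 0.0269
```

```bash
python3 m.py
```

```text
t 24.45 tcp [0.4494 0.187  0.092 ] yaw 94.37 tilt [ 0.003 -0.001 -1.   ] j6 9 gap 0.0269 F [ 0.1 -2.6  5.3] Mz 0.158
Mz [-0.537 -0.078  0.158] tau6 -0.456 v6 0.554
```

play_rows:
  moves:
    - {"claw": 2.4, "delta_pos": [0, 0, 0], "twist": 4}
    - {"claw": 2.4, "delta_pos": [0, 0, 0], "twist": 8}
    - {"claw": 2.4, "delta_pos": [0, 0, 0], "twist": 12}

```text
clock: 24.82
tcp_pos: [0.4494, 0.1868, 0.0919]
orientation: [0.002, 0.067, 0.998, -0.0]
wrist_force: [-0.1, -3.2, 6.4]
finger_gap: 0.0272
```

```bash
python3 m.py
```

```text
t 24.82 tcp [0.4494 0.1868 0.0919] yaw 82.37 tilt [ 0.003 -0.001 -1.   ] j6 21 gap 0.0272 F [-0.1 -3.2  6.4] Mz 0.163
Mz [-0.636 -0.003  0.163] tau6 -0.4556 v6 0.554
```

play_rows:
  moves:
    - {"claw": 2.4, "delta_pos": [0, 0, 0], "twist": 4}
    - {"claw": 2.4, "delta_pos": [0, 0, 0], "twist": 8}
    - {"claw": 2.4, "delta_pos": [0, 0, 0], "twist": 12}

```text
clock: 25.2
tcp_pos: [0.4493, 0.1867, 0.0919]
orientation: [0.002, 0.171, 0.985, -0.0]
wrist_force: [-0.1, -3.9, 6.3]
finger_gap: 0.0267
```

```bash
python3 m.py
```

```text
t 25.2 tcp [0.4493 0.1867 0.0919] yaw 70.36 tilt [ 0.003 -0.001 -1.   ] j6 33 gap 0.0267 F [-0.1 -3.9  6.3] Mz 0.107
Mz [-0.802  0.061  0.107] tau6 -0.4553 v6 0.554
```

play_rows:
  moves:
    - {"claw": 2.4, "delta_pos": [0, 0, 0], "twist": 4}
    - {"claw": 2.4, "delta_pos": [0, 0, 0], "twist": 8}

```text
clock: 25.45
tcp_pos: [0.4493, 0.1866, 0.0919]
orientation: [0.002, 0.239, 0.971, -0.0]
wrist_force: [0.2, -3.7, 6.1]
finger_gap: 0.0265
```

```bash
python3 m.py
```

```text
t 25.45 tcp [0.4493 0.1866 0.0919] yaw 62.36 tilt [ 0.003 -0.002 -1.   ] j6 41 gap 0.0265 F [ 0.2 -3.7  6.1] Mz 0.124
Mz [-0.873  0.074  0.124] tau6 -0.4551 v6 0.553
```

play_rows:
  moves:
    - {"claw": 2.4, "delta_pos": [0, 0, 0], "twist": 4}
    - {"claw": 2.4, "delta_pos": [0, 0, 0], "twist": 8}

```text
clock: 25.7
tcp_pos: [0.4492, 0.1865, 0.0919]
orientation: [0.002, 0.306, 0.952, -0.0]
wrist_force: [-0.4, -3.6, 7.0]
finger_gap: 0.0265
```

```bash
python3 m.py
```

```text
t 25.7 tcp [0.4492 0.1865 0.0919] yaw 54.36 tilt [ 0.003 -0.002 -1.   ] j6 49 gap 0.0265 F [-0.4 -3.6  7. ] Mz 0.155
Mz [-0.866  0.049  0.155] tau6 -0.4553 v6 0.553
```

play_rows:
  moves:
    - {"claw": 2.4, "delta_pos": [0, 0, 0], "twist": 4}
    - {"claw": 2.4, "delta_pos": [0, 0, 0], "twist": 8}

```text
clock: 25.95
tcp_pos: [0.4491, 0.1864, 0.0919]
orientation: [0.002, 0.372, 0.928, -0.0]
wrist_force: [0.0, -5.9, 6.9]
finger_gap: 0.0268
```

```bash
python3 m.py
```

```text
t 25.95 tcp [0.4491 0.1864 0.0919] yaw 46.35 tilt [ 0.003 -0.002 -1.   ] j6 57 gap 0.0268 F [ 0.  -5.9  6.9] Mz 0.112
Mz [-0.976  0.075  0.112] tau6 -0.4552 v6 0.554
```

play_rows:
  moves:
    - {"claw": 2.4, "delta_pos": [0, 0, 0], "twist": 4}
    - {"claw": 2.4, "delta_pos": [0, 0, 0], "twist": 8}

```text
clock: 26.2
tcp_pos: [0.4491, 0.1864, 0.0919]
orientation: [0.002, 0.436, 0.9, -0.0]
wrist_force: [-1.0, -4.4, 7.2]
finger_gap: 0.0273
```

```bash
python3 m.py
```

```text
t 26.2 tcp [0.4491 0.1864 0.0919] yaw 38.35 tilt [ 0.003 -0.002 -1.   ] j6 65 gap 0.0273 F [-1.  -4.4  7.2] Mz 0.131
Mz [-0.988  0.151  0.131] tau6 -0.4554 v6 0.553
```

play_rows:
  moves:
    - {"claw": 2.4, "delta_pos": [0, 0, 0], "twist": 4}
    - {"claw": 2.4, "delta_pos": [0, 0, 0], "twist": 8}

```text
clock: 26.45
tcp_pos: [0.4489, 0.1863, 0.0919]
orientation: [0.002, 0.497, 0.868, -0.0]
wrist_force: [-1.5, -5.4, 6.8]
finger_gap: 0.0266
```

```bash
python3 m.py
```

```text
t 26.45 tcp [0.4489 0.1863 0.0919] yaw 30.35 tilt [ 0.003 -0.002 -1.   ] j6 73 gap 0.0266 F [-1.5 -5.4  6.8] Mz 0.13
Mz [-1.001  0.223  0.13 ] tau6 -0.4555 v6 0.553
```

play_rows:
  moves:
    - {"claw": 2.4, "delta_pos": [0, 0, 0], "twist": 4}
    - {"claw": 2.4, "delta_pos": [0, 0, 0], "twist": 8}

```text
clock: 26.7
tcp_pos: [0.4488, 0.1863, 0.0919]
orientation: [0.002, 0.557, 0.831, -0.0]
wrist_force: [-0.2, -4.5, 7.2]
finger_gap: 0.0267
```

```bash
python3 m.py
python3 - <<'E'
from h import *
b=shot('scene','s6')[210:330,250:410,::-1]
cv2.imwrite('pics/s6m.png',cv2.resize(b,(800,600),interpolation=cv2.INTER_CUBIC))
E
```

```text
t 26.7 tcp [0.4488 0.1863 0.0919] yaw 22.35 tilt [ 0.002 -0.002 -1.   ] j6 81 gap 0.0267 F [-0.2 -4.5  7.2] Mz 0.129
Mz [-1.069  0.329  0.129] tau6 -0.4501 v6 0.553
```

View pics/s6m.png

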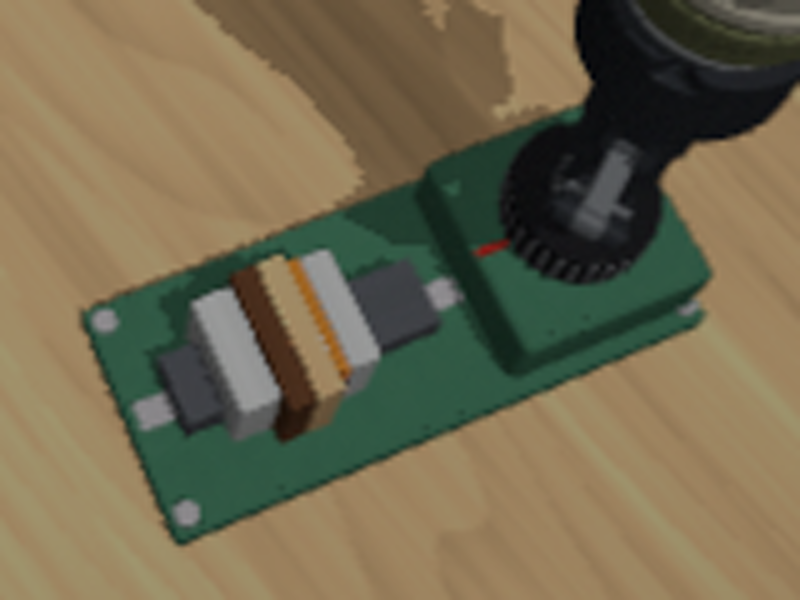

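The crop shows the back jaw just at the plinth (about (245,350)), with front pad, plinth and jaw parallel. The torque has just begun to shift, so I continue in small steps.

play_rows:
  moves:
    - {"claw": 2.4, "delta_pos": [0, 0, 0], "twist": 4}
    - {"claw": 2.4, "delta_pos": [0, 0, 0], "twist": 8}

```text
clock: 27.0
tcp_pos: [0.4488, 0.1862, 0.0919]
orientation: [0.002, 0.613, 0.79, -0.0]
wrist_force: [-1.2, -6.1, 8.0]
finger_gap: 0.0268
```

```bash
python3 m.py
```

```text
t 27.0 tcp [0.4488 0.1862 0.0919] yaw 14.35 tilt [ 0.002 -0.002 -1.   ] j6 89 gap 0.0268 F [-1.2 -6.1  8. ] Mz 0.188
Mz [-1.01   0.304  0.188] tau6 -0.4323 v6 0.554
```

play_rows:
  moves:
    - {"claw": 2.4, "delta_pos": [0, 0, 0], "twist": 4}
    - {"claw": 2.4, "delta_pos": [0, 0, 0], "twist": 8}

```text
clock: 27.25
tcp_pos: [0.4487, 0.1862, 0.0919]
orientation: [0.002, 0.667, 0.745, -0.0]
wrist_force: [-2.4, -4.5, 7.6]
finger_gap: 0.0266
```

```bash
python3 m.py
```

```text
t 27.25 tcp [0.4487 0.1862 0.0919] yaw 6.36 tilt [ 0.002 -0.003 -1.   ] j6 97 gap 0.0266 F [-2.4 -4.5  7.6] Mz 0.151
Mz [-1.09   0.384  0.151] tau6 -0.4091 v6 0.552
```

Torque is +0.046 N m over free turning, about 12 N, roughly 17° after first touch. Releasing and withdrawing.

play_rows:
  moves:
    - {"claw": 2.4, "delta_pos": [0, 0, 0], "twist": 0}
    - {"claw": 5, "delta_pos": [0, 0, 0], "twist": 0}
    - {"claw": 5, "delta_pos": [0, 0, 0], "twist": 0}
    - {"claw": 5, "delta_pos": [0, 0, 0], "twist": 0}
    - {"claw": 5, "delta_pos": [0, 0, -4], "twist": 0}
    - {"claw": 5, "delta_pos": [0, 0, -9], "twist": 0}
    - {"claw": 5, "delta_pos": [0, 0, -12], "twist": 0}
    - {"claw": 5, "delta_pos": [0, 0, -12], "twist": 0}

```text
clock: 28.25
tcp_pos: [0.4497, 0.1879, 0.2131]
orientation: [0.001, 0.666, 0.746, 0.002]
wrist_force: [-0.3, 0.0, -0.7]
finger_gap: 0.05
```

Run:
```python
from plan import *
plan((.42,-.02,.23,6.4))
i=imaging.camera_info('wrist'); im=shot('wrist','w7')[:,:,::-1].copy()
c=proj('wrist',[[.4474,.1871,.119],[.52,.17,.06]],i);print(c)
b=shot('scene')[210:330,250:410,::-1]
cv2.imwrite('pics/w7m.png',np.hstack([im[:384,:],cv2.copyMakeBorder(cv2.resize(b,(288,216)),0,168,0,0,0)]))
```

```text
t 28.25 tcp [0.4497 0.1879 0.2131] yaw 6.53 tilt [ 0.005  0.001 -1.   ] j6 97 gap 0.05 F [-0.3  0.  -0.7] Mz -0.028
(0.42, -0.02, 0.23, 6.4) -> [-20.31  -5.31  -1.74] twist 0.1
[[245.59033432 196.08023618]
 [306.48146854 201.08714885]]
```

View pics/w7m.png

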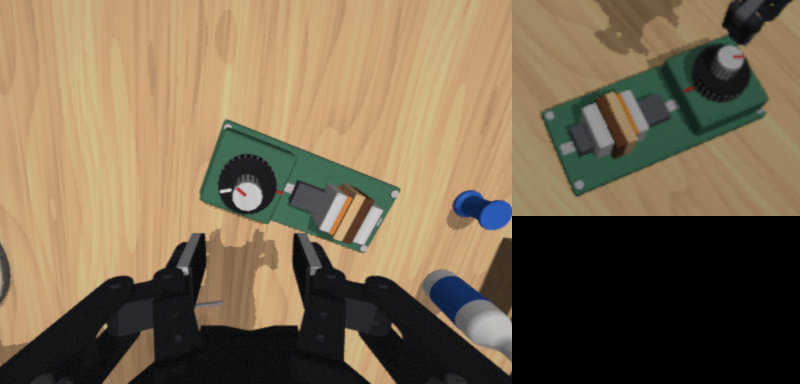

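The ring mark is still about 150° from the index (home) and the knob is at about 3.4 rad. The plinth is held between the pad and the back jaw, and the hand is 10 cm clear.

```bash
python3 -c "
from plan import *
print(env.hand_in())"
```

```text
the job is handed in; nothing more can be done
None
```

The job is handed in at about 28 s of the 72 s allowed. `hand_in` gives no verdict, so the checks below are my own.

- **Plinth:** I took it from the near rack slot, set it down midway and gripped it again by its ends. I then stood it on the vise bed with the glued layers facing the jaws and let go.
- **Ring:** I turned it clockwise about 117° until the torque jumped from 0.35 to about 1.05 N m at the stop. In the pictures its mark sat about 150° (2.6 rad) from the index, both right after turning and at the end.
- **Knob:** Its mark read about 0.8 rad both before and after the ring was turned, so it had not moved. I then turned it about 152°, and first touch came at about 135°.
- **Nip:** I stopped about 17° past first touch, with wrist-joint torque 0.046 N m above free turning, which is about 12 N. The wrist moment sensor was too noisy (about ±0.03 N m) to confirm this. Its last readings were 0.188 and 0.151, against about 0.13 free, so the nip rests on the joint torque and the angle.
- **End state:** The last pictures show the plinth nipped, the ring home and the hand open about 10 cm above the knob. I saw nothing else disturbed, but I did not check the other blocks and objects again at the end.

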